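Count the big colony on the colony counter

ROBOT

A 6-joint arm with a two-finger parallel gripper is mounted at the origin on the work surface. World frame = base frame: x ahead of the robot, y to its left, z up, the work surface at z = 0. Lengths are in m, angles in degrees, forces in N, time in s.
With the tool pointing down it reaches from about 0.3 to 0.75 m from the base axis. Payload 8.5 kg.
Tool frame: the origin (TCP) lies between the finger pads, 19 mm behind the fingertips; this is the grasp point; z points along the fingers, y is the line along which they close (so a half turn about z gives the same grasp; the last joint's range is limited). The gripper opens to 85 mm and grips with 20 to 120 N. Pads are 22 mm wide; open, the fingers measure 114 mm over their backs; the gripper's body (76 mm by 85 mm) begins 54 mm behind the grasp point. The pads swing forward as they close: fully open they stand 13 mm farther back than shut.
Start: joints at [-86.362, 21.807, 74.336, -0, 83.858, -12.336], TCP at [0.151, -0.529, 0.25] pointing down, gripper open.
Joint ranges: [-178.18, 178.18], [-50.72, 133.34], [12.68, 142.11], [-81.47, 261.47], [9.98, 163.14], [-165.26, 165.26]. Speed limits (degrees/s): [136.94, 136.94, 180, 180, 180, 180].

INTERFACE

Orientations are given as a 3x3 rotation matrix whose columns are the frame's x, y, z axes.
In Python, from rig import observe, optics, job gives the robot as it stands. The module is installed in compiled form; this text tells all that it offers.
- The arm moves only by the shell command python3 -m jog 'ROWS' [FORCE]. ROWS is JSON, a list of rows, each a list of 7 numbers: the turn, a rotation vector about the tool's x, y, z in rad, then the shift along the tool's x, y, z in m, then the opening in per cent of the stroke, from 0 (shut) to 100 (fully open). A call has 1 to 10 rows; each row shifts and turns the commanded pose from where the row before left it, along the tool's axes as they then stand; what a row does not reach is not made up. A row lasts 1/8 s, in which the tool goes at most 62.5 mm and 10.7 degrees, less where a joint would pass 70% of its speed; a pose out of reach is approached as far as the arm can. A call is refused whole if a number of a shift passes 0.0625 or a number of a turn 0.188, either way. A call with a gripper value outside its range is refused whole. The fingers move at their own pace and stop on an object; FORCE is the grip in N (left out, the last holds). Time passes only in rows, so rows that do not move let the fingers close. It gives the time, the measured TCP pose, the force, the opening and the grip force at its end, in the units of the state.
- observe(): the state, without advancing time (a new reading comes with each control period).
- optics.get_image(name): name is "side" or "top" or "wrist"; returns a dict with "pixels" (480x640x3 uint8, red, green, blue), "mtx" (3x3 intrinsics, pixels), "rvec" (rotation vector, rad) and "tvec" (3), from world to camera coordinates, as OpenCV has them. Camera axes: x right, y down, z forward; pixel columns grow to the right and rows downward; lengths in m; the calibration is good to about 2 mm. A picture is of the moment at which its call begins. There is no depth.
- job.close_job(): hands the job in; it is judged then, once.
The state is a dict: "time_s": time; "q": joint angles; "qvel": joint speeds; "joint_efforts": joint torques, N m; "position": TCP position; "tool_rot": TCP orientation; "ft_force": force on the tool from outside, world axes, zero at the start; "wrist_torque": the same for the moment, N m; "grip_width": finger opening in m; "gripper_force": force on a finger pad.
Only numpy, scipy, OpenCV 4.12 (cv2) and the standard library are available. Lean on these libraries where they do the work, as an engineer would, in place of code of your own. Each camera call takes 0.05 s, during which the arm holds its last target. There are 200 camera calls.

TASK

Start a new count on the colony counter: with the gripper's fingers shut, press the long bar-shaped key to zero it, then press gently straight down on the lid of the dish lying on the counting plate, right over its one big colony, until the plate sinks and counts it, and withdraw so that key and plate spring back up. Do not press the other keys, do not press the dish anywhere else, do not shift or lift the dish, and leave everything else where it is.

Things in the scene. Friction and masses are not known exactly. Their poses are not given: they have to be found in the camera images.
- counter: Colony counter, a cream box fixed to the bench, 270 (x) x 280 (y) mm, flat top 70 mm above the bench. Origin: centre of its underside; x points from the key row to the counting plate, y along the key row. Four white keys at x = -97 mm, y = -81, -27, 27, 81 mm, in changing order. A gooseneck lamp rises at x = 115, y = -118 mm to 216 mm above the bench, leaning outward (-y).
- key_bar (a joint): How far the zero key is pressed: 0 up, 0.007 m fully down; it zeroes at 0.0035. Spring: 1.1 N to start, 4.3 N fully down. It springs back.
- key_bar_top (a point): Centre of the flat top of the zero key, the only long bar-shaped one: 42 mm (along the counter's x) x 16 mm, 83 mm above the bench when up.
- key_round (a joint): How far the round key, 22 mm across, is pressed (m, 0 up); same travel and spring. Not to be pressed.
- key_square (a joint): How far the square key, 21 x 21 mm, is pressed (m, 0 up); same travel and spring. Not to be pressed.
- key_small (a joint): How far the small round key, 14 mm across, is pressed (m, 0 up); same travel and spring. Not to be pressed.
- plate (a joint): How far the counting plate has sunk: 0 up, 0.010 m fully down; it counts at 0.003. Round aluminium plate, 112 mm across, top 84 mm above the bench, centre at x = 35 mm, y = 0 of the counter. It slides straight down on a spring: with the dish on it, a push of about 1.4 N starts it, about 4 N makes it count and about 9.5 N puts it fully down on a hard stop.
- dish: Closed culture dish with a flat clear lid, 90 mm across, 15.5 mm high, about 60 g, loose on the counting plate, roughly centred. Dark amber agar with small pale colonies (4 to 6 mm) and one big one. Origin: centre of its underside; z up.
- colony (a point): Point on the top of the dish's lid right over the centre of the one big pale colony (16 mm across), 24 mm from the dish's centre along the dish's x axis; 99.5 mm above the bench when the plate is up.
- spare_dish: Same kind of dish on the bench beside the counter, on its -y side; leave alone. Origin: centre of underside.
- spare_dish_2: Same kind of dish on the bench on the counter's +y side; leave alone. Origin: centre of underside.
- pen: Marker pen, 130 mm long, 12 mm thick, lying on the counter's top between the key row and the plate; leave alone. Origin: centre of underside, x along it.
- vial: Small screw-cap vial, 24 mm across, 45 mm tall, standing on the counter's top at the plate's +y side; leave alone. Origin: centre of underside.
- beaker: Glass beaker, 68 mm across, 90 mm tall, on the bench on the counter's -y side; leave alone. Origin: centre of underside.
- reagent: Brown bottle, 60 mm across, 130 mm tall, on the bench on the counter's +y side; leave alone. Origin: centre of underside.
- slide_box: Slide box, 81 x 31 x 34 mm, on the bench on the counter's +y side; leave alone. Origin: centre of underside.
There are look-alikes about, which are no part of the job. Leave any blue or purple look-alike of the dish alone.

How it is judged:
By the outcome, as a careful person would: the job done as asked, in the order asked, and still so for the second after the job is handed in, with the robot touching nothing.
It also fails if it takes over 38 s, if anything falls off the work surface, if the arm or the gripper's body presses on something with over 40 N, if the wrist force passes 120 N, or if a joint passes its speed limit or range.

## Working session

There is one attempt and no reset: what is moved stays moved. The work goes in short steps, Python scripts to look and compute and a shell command to move; the robot and the scene stay as the last step left them, time stands still between calls to the robot, and variables do not carry over. Pictures are saved under pics/ and viewed, at most 10 in all, crops included, and the job is handed in when it is done.

```bash
mkdir -p pics; cat > h.py <<'E'
import numpy as np, cv2
from rig import observe, optics, job
def snap(n,f):
    im=optics.get_image(n); cv2.imwrite(f,im["pixels"][:,:,::-1])
    np.savez(f[:-4]+".npz",**{k:np.array(im[k]) for k in("mtx","rvec","tvec")})
def back(f,uv,z):
    d=np.load(f[:-4]+".npz");R=cv2.Rodrigues(d["rvec"])[0];c=-R.T@d["tvec"].ravel()
    r=R.T@np.linalg.inv(d["mtx"])@np.array([uv[0],uv[1],1.]);return c+r*(z-c[2])/r[2]
def proj(f,P):
    d=np.load(f[:-4]+".npz");return cv2.projectPoints(np.array(P,float).reshape(-1,3),d["rvec"],d["tvec"],d["mtx"],None)[0].reshape(-1,2)
E
python3 -c "
from h import *
snap('top','pics/top0.png');snap('side','pics/side0.png');s=observe();print(s)"
```

```text
{'time_s': 0.1, 'q': array([-8.63597731e+01,  2.18367087e+01,  7.43789657e+01,  1.13554032e-03,
        8.38579294e+01, -1.23354779e+01]), 'qvel': array([-0.05787838, -0.12659324, -0.14696228, -0.0801567 , -0.07258335,
       -0.03098636]), 'joint_efforts': array([ 3.29177812e-03, -4.49222016e+01, -2.31660050e+01, -2.22379272e-04,
        3.66255947e-03, -1.35694404e-05]), 'position': array([ 0.15136623, -0.5285161 ,  0.24948596]), 'tool_rot': array([[ 9.61379084e-01,  2.75227637e-01, -6.18972264e-05],
       [ 2.75227488e-01, -9.61378273e-01,  1.28328774e-03],
       [ 2.93689604e-04, -1.25076181e-03, -9.99999175e-01]]), 'ft_force': array([ 1.1765839, -0.3500607,  0.5158468]), 'wrist_torque': array([ 0.00384455,  0.02639858, -0.00345727]), 'gripper_force': 0.0, 'grip_width': 0.08559689126393315}
```

View pics/top0.png

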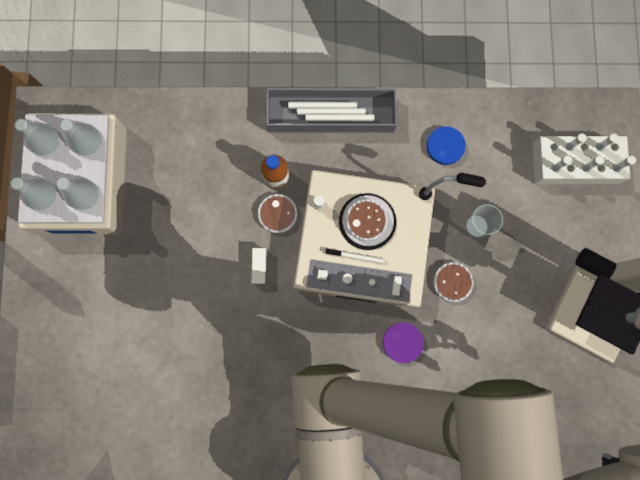

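View pics/side0.png

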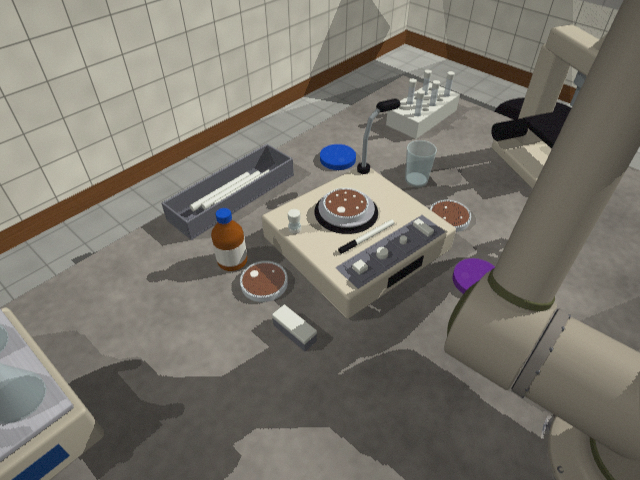

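The counter is clear in both views. In the top view the bar key is near (397,284), the dish near (368,220) and the big colony near (356,223). I'll enlarge the counter to refine these.

```bash
python3 -c "
from h import *
a=cv2.imread('pics/top0.png')[165:310,290:445];cv2.imwrite('pics/c1.png',cv2.resize(a,None,fx=4,fy=4,interpolation=cv2.INTER_CUBIC))
f='pics/top0.png'
for n,uv,z in[('bar',(397,284),.083),('dish',(368,220),.0995),('col',(356,223),.09),('lampbase',(425,193),.07)]:print(n,back(f,uv,z))
print(np.load('pics/top0.npz')['mtx'])
"
```

```text
bar [ 0.47005263 -0.13671222  0.083     ]
dish [ 0.60683025 -0.07494781  0.0995    ]
col [ 0.60202774 -0.04972868  0.09      ]
lampbase [ 0.67295086 -0.20554398  0.07      ]
[[588.38712337   0.         323.00074004]
 [  0.         588.38712337 243.92707844]
 [  0.           0.           1.        ]]
```

View pics/c1.png

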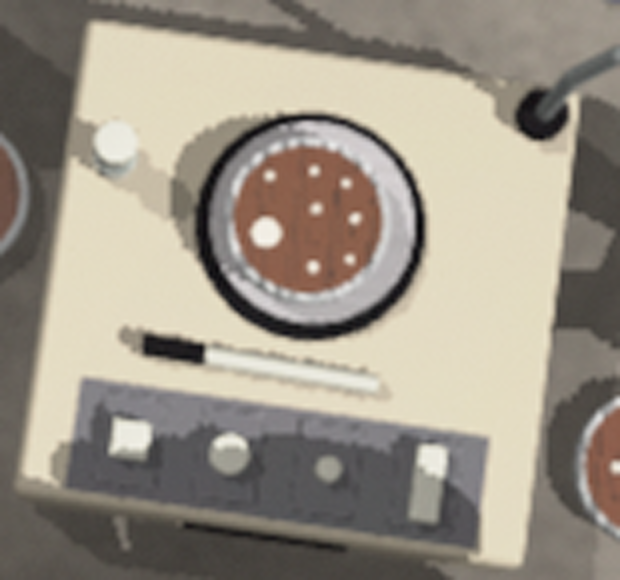

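The crop shows the square, round, small and bar keys from left to right. The bar key's centre is about (428,484) in the crop and the big colony about (266,233).

```bash
cat >> h.py <<'E'
def cp(u,v):return ((u+.5)/4-.5+290,(v+.5)/4-.5+165)
E
python3 -c "
from h import *
f='pics/top0.png'
C=np.array([back(f,cp(*p),.07)[:2] for p in[(88,22),(580,97),(524,567),(18,490)]])
print(C)
L=np.array([[.135,.14],[.135,-.14],[-.135,-.14],[-.135,.14]])
from scipy.optimize import least_squares
T=lambda p,l:np.array(p[:2])+l@np.array([[np.cos(p[2]),np.sin(p[2])],[-np.sin(p[2]),np.cos(p[2])]])
r=least_squares(lambda p:(T(p,L)-C).ravel(),[.57,-.08,0]);p=r.x
print(p,np.degrees(p[2]),r.fun*1e3)
print('bar model',T(p,np.array([-.097,-.081])),'seen',back(f,cp(428,484),.083))
print('plate',T(p,np.array([.035,0])),'seen',back(f,cp(311,227),.084))
for z in(.085,.09,.095):print('col',z,back(f,cp(266,233),z))
d=observe();
"
```

```text
[[ 0.72529359  0.04610192]
 [ 0.6823104  -0.22729738]
 [ 0.42245356 -0.18863667]
 [ 0.46509266  0.08454947]]
[ 0.57378755 -0.07132066 -0.1514702 ] -8.678603315960125 [ 3.07308834  0.60408616  3.80661176 -2.79070557 -3.24512936 -0.71066659
 -3.63457074  2.89728599]
bar model [ 0.46567595 -0.13675675] seen [ 0.46656473 -0.13582512  0.083     ]
plate [ 0.60838681 -0.07660187] seen [ 0.60664487 -0.07502626  0.084     ]
col 0.085 [ 0.60319771 -0.05038077  0.085     ]
col 0.09 [ 0.60230205 -0.05000329  0.09      ]
col 0.095 [ 0.60140639 -0.04962581  0.095     ]
```

```bash
python3 -m jog '[[0,0,0.144,0,0,0,0],[0,0,0.144,0,0,0,0],[0,0,0.143,0,0,0,0],[0,0,0,0.025,-0.0435,0,0],[0,0,0,0.025,-0.0435,0,0],[0,0,0,0.025,-0.0435,0,0],[0,0,0,0.025,-0.0435,0,0],[0,0,0,0.025,-0.0435,0,0],[0,0,0,0.025,-0.0435,0,0],[0,0,0,0.025,-0.0435,0,0]]'
python3 -m jog '[[0,0,0,0.025,-0.0435,0,0],[0,0,0,0.025,-0.0435,0,0],[0,0,0,0.025,-0.0435,0,0],[0,0,0,0,0,0,0],[0,0,0,0,0,0,0]]'
python3 -c "
from h import *
snap('wrist','pics/w0.png')
f='pics/w0.png'
print(proj(f,[[.466,-.136,.083],[.6023,-.05,.09],[.607,-.075,.0995]]));print(observe()['tool_rot'],observe()['ft_force'],observe()['grip_width'])"
```

```text
time_s: 1.35
position: [0.3712, -0.2528, 0.2499]
tool_rot: [[0.988, -0.152, -0.0], [-0.152, -0.988, 0.0], [-0.0, -0.0, -1.0]]
ft_force: [0.7, -1.0, 0.0]
grip_width: -0.0001
gripper_force: 0.0
time_s: 1.98
position: [0.4641, -0.1369, 0.2498]
tool_rot: [[0.988, -0.151, -0.001], [-0.151, -0.988, 0.0], [-0.001, 0.0, -1.0]]
ft_force: [-0.3, 0.2, 0.3]
grip_width: 0.0002
gripper_force: 0.0
[[319.27538871 216.09489633]
 [156.41108167  37.16308914]
 [187.36686615  19.45963184]]
[[ 9.88312240e-01 -1.52442040e-01 -5.84348878e-04]
 [-1.52442011e-01 -9.88312412e-01  9.43925314e-05]
 [-5.91908639e-04 -4.20997590e-06 -9.99999825e-01]] [-0.34062979  0.38850043  0.51690893] 7.772311560588584e-05
```

View pics/w0.png

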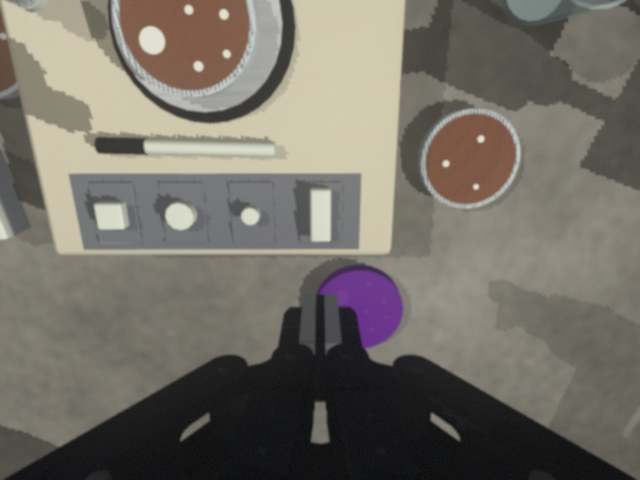

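The wrist view shows the bar key centred at about (320,214), which matches the prediction. The colony is at (152,40). Next I press the bar key.

```bash
python3 -m jog '[[0,0,0,0.0025,-0.0013,0.045,0],[0,0,0,0,0,0.05,0],[0,0,0,0,0,0.04,0],[0,0,0,0,0,0.008,0],[0,0,0,0,0,0,0],[0,0,0,0,0,0,0]]'
python3 -m jog '[[0,0,0,0,0,0.004,0],[0,0,0,0,0,0.003,0],[0,0,0,0,0,0.002,0],[0,0,0,0,0,0.001,0],[0,0,0,0,0,0,0],[0,0,0,0,0,0,0]]'
python3 -c "
from h import *
f='pics/w0.png'
for z in(.085,.09,.095):print('col',z,back(f,(152,40),z),back('pics/top0.png',cp(266,233),z))"
```

```text
time_s: 2.78
position: [0.4677, -0.1364, 0.1085]
tool_rot: [[0.988, -0.152, 0.003], [-0.152, -0.988, -0.002], [0.003, 0.001, -1.0]]
ft_force: [-0.4, 0.1, -0.2]
grip_width: -0.0002
gripper_force: 0.0
time_s: 3.52
position: [0.4673, -0.1359, 0.0972]
tool_rot: [[0.988, -0.152, 0.001], [-0.152, -0.988, -0.0], [0.001, 0.0, -1.0]]
ft_force: [0.6, -0.5, 4.1]
grip_width: -0.0
gripper_force: 1.5
col 0.085 [ 0.60214783 -0.04490292  0.085     ] [ 0.60319771 -0.05038077  0.085     ]
col 0.09 [ 0.60112006 -0.04670334  0.09      ] [ 0.60230205 -0.05000329  0.09      ]
col 0.095 [ 0.60009228 -0.04850375  0.095     ] [ 0.60140639 -0.04962581  0.095     ]
```

```bash
python3 -m jog '[[0,0,0,0,0,0.0007,0],[0,0,0,0,0,0,0]]'
python3 -m jog '[[0,0,0,0,0,-0.01,0],[0,0,0,0,0,-0.05,0],[0,0,0,0,0,-0.05,0],[0,0,0,0,0,-0.044,0],[0,0,0,0.04,-0.0355,0,0],[0,0,0,0.04,-0.0355,0,0],[0,0,0,0.039,-0.0355,0,0],[0,0,0,0,0,0,0],[0,0,0,0,0,0,0],[0,0,0,0,0,0,0]]'
python3 -c "
from h import *
f='pics/w1.png';snap('wrist',f)
a=cv2.imread(f)[100:340,160:480];cv2.imwrite('pics/w1c.png',cv2.resize(a,None,fx=2.5,fy=2.5,interpolation=cv2.INTER_CUBIC))
print(proj(f,[[.6012,-.0485,.092]]),observe()['position'])
"
```

```text
time_s: 3.78
position: [0.4673, -0.1359, 0.0964]
tool_rot: [[0.988, -0.152, 0.001], [-0.152, -0.988, -0.0], [0.001, 0.0, -1.0]]
ft_force: [2.5, -1.0, 3.1]
grip_width: -0.0002
gripper_force: 1.7
time_s: 5.03
position: [0.6, -0.0492, 0.2507]
tool_rot: [[0.988, -0.153, -0.0], [-0.153, -0.988, 0.0], [-0.0, 0.0, -1.0]]
ft_force: [0.6, 0.3, -0.2]
grip_width: -0.0005
gripper_force: 0.0
[[319.65497058 219.90350324]] [ 0.600119   -0.04920976  0.25072692]
```

View pics/w1c.png

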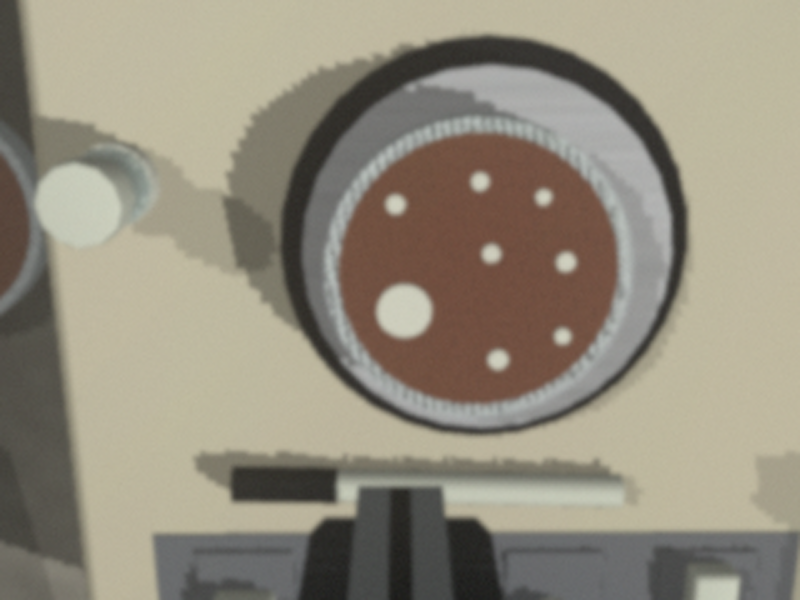

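In this crop the big colony is centred at about (404,311) and the agar disc at about (479,267).

```bash
python3 -c "
from h import *
f='pics/w1.png';g=lambda u,v:((u+.5)/2.5-.5+160,(v+.5)/2.5-.5+100)
for z in(.085,.09,.095):
  a=back(f,g(404,311),z);b=back(f,g(479,267),z);print(z,a,b,np.linalg.norm(a-b), back(f,g(376,311),z)-back(f,g(432,311),z))
"
```

```text
0.085 [ 0.59579716 -0.04892829  0.085     ] [ 0.60600258 -0.07330572  0.085     ] 0.02642743402217529 [0.00258711 0.01689519 0.        ]
0.09 [ 0.59723578 -0.04913564  0.09      ] [ 0.60726445 -0.07309086  0.09      ] 0.02596972940158402 [0.0025423  0.01660258 0.        ]
0.095 [ 0.59867441 -0.04934298  0.095     ] [ 0.60852633 -0.072876    0.095     ] 0.025512024780992782 [0.0024975  0.01630996 0.        ]
```

Three views agree that the colony is at about (0.600, -0.049), which is directly below the tool. I'll descend straight down.

```bash
python3 -m jog '[[0,0,0,0,0,0.04,0],[0,0,0,0,0,0.045,0],[0,0,0,0,0,0.03,0],[0,0,0,0,0,0.01,0],[0,0,0,0,0,0.003,0],[0,0,0,0,0,0,0],[0,0,0,0,0,0,0],[0,0,0,0,0,0,0]]'
```

```text
time_s: 6.08
position: [0.601, -0.0486, 0.1229]
tool_rot: [[0.988, -0.152, 0.001], [-0.152, -0.988, -0.0], [0.001, 0.0, -1.0]]
ft_force: [-0.1, 0.7, 0.4]
grip_width: 0.0004
gripper_force: 0.0
```

```bash
python3 -m jog '[[0,0,0,-0.001,0.0005,0,0],[0,0,0,0,0,0.002,0],[0,0,0,0,0,0.001,0],[0,0,0,0,0,0.001,0],[0,0,0,0,0,0.001,0],[0,0,0,0,0,0.001,0],[0,0,0,0,0,0.001,0],[0,0,0,0,0,0,0],[0,0,0,0,0,0,0]]'
```

```text
time_s: 7.2
position: [0.5998, -0.0489, 0.1154]
tool_rot: [[0.988, -0.152, 0.0], [-0.152, -0.988, 0.0], [0.0, -0.0, -1.0]]
ft_force: [-0.5, -0.1, 2.6]
grip_width: -0.0
gripper_force: 1.4
```

```bash
python3 -m jog '[[0,0,0,0,0,0.001,0],[0,0,0,0,0,0.001,0],[0,0,0,0,0,0,0],[0,0,0,0,0,0,0]]'; python3 -c "
from h import *
F=[]
for i in range(4):
  optics.get_image('side');F.append(observe()['ft_force'][2])
print(F,observe()['position'])"
```

```text
time_s: 7.7
position: [0.5998, -0.0489, 0.1134]
tool_rot: [[0.988, -0.152, 0.0], [-0.152, -0.988, -0.0], [0.0, -0.0, -1.0]]
ft_force: [-2.2, 0.7, 4.1]
grip_width: 0.0003
gripper_force: 2.2
[np.float64(4.453622427472628), np.float64(4.687062960265114), np.float64(4.335993670167129), np.float64(4.336888170406385)] [ 0.59980397 -0.04890169  0.11336719]
```

```bash
python3 -m jog '[[0,0,0,0,0,0.0006,0],[0,0,0,0,0,0.0006,0],[0,0,0,0,0,0,0],[0,0,0,0,0,0,0]]'; python3 -c "
from h import *
F=[]
for i in range(4):
  optics.get_image('side');F.append(observe()['ft_force'][2])
print(np.mean(F))"
python3 -m jog '[[0,0,0,0,0,-0.002,0],[0,0,0,0,0,-0.003,0],[0,0,0,0,0,-0.004,0],[0,0,0,0,0,-0.01,0],[0,0,0,0,0,-0.04,0],[0,0,0,0,0,-0.05,0],[0,0,0,0,0,-0.03,0],[0,0,0,0,0,0,0],[0,0,0,0,0,0,0],[0,0,0,0,0,0,0]]'
python3 -c "
from h import *
f='pics/w2.png';snap('wrist',f)
a=cv2.imread(f)[100:340,160:480];cv2.imwrite('pics/w2c.png',cv2.resize(a,None,fx=2.5,fy=2.5,interpolation=cv2.INTER_CUBIC))
print(observe()['position'])
"
```

```text
time_s: 8.4
position: [0.5998, -0.0489, 0.1122]
tool_rot: [[0.988, -0.152, 0.0], [-0.152, -0.988, 0.0], [0.0, -0.0, -1.0]]
ft_force: [-1.3, 1.1, 5.7]
grip_width: -0.0001
gripper_force: 2.7
4.912253477625542
time_s: 9.85
position: [0.5994, -0.0488, 0.2498]
tool_rot: [[0.988, -0.152, -0.002], [-0.152, -0.988, 0.001], [-0.003, -0.0, -1.0]]
ft_force: [0.3, -0.1, -0.2]
grip_width: 0.0
gripper_force: 0.0
[ 0.5995331  -0.04883854  0.24998976]
```

View pics/w2c.png

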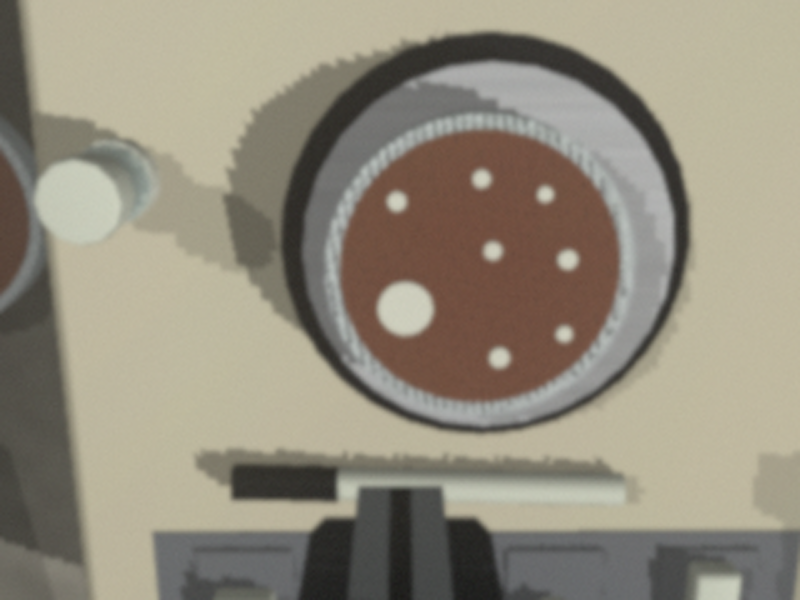

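The dish hasn't moved: the colony is at about (405,308), with the same offset from the plate as before. The press sank the plate about 6 mm at 4.9 N, past both counting thresholds (3 mm, about 4 N). I'll hand the job in.

```bash
python3 -c "
from rig import job
print(job.close_job())"
```

```text
the job is handed in; nothing more can be done
None
```

I pressed the zero key about 5.6 mm down, then pressed the dish lid over the big colony until the plate sank about 6 mm at roughly 5 N. I then withdrew without shifting the dish and handed the job in; no verdict came back, and both depths are estimated from tool height.

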